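# Set the bench length gauge to the marker and hold it

### The arm

A 7-joint arm with a two-finger parallel gripper is mounted at the origin on the work surface. World frame = base frame: x ahead of the robot, y to its left, z up, the work surface at z = 0. Lengths are in mm, angles in rad, forces in N, time in s.
With the tool pointing down it reaches from about 400 to 875 mm from the base axis. Payload 6.5 kg.
Tool frame: the origin (TCP) lies at the very end of the fingers, on their centre line; the grasp point (between the pads) lies 19 mm behind it; z points along the fingers, y is the line along which they close (so a half turn about z gives the same grasp; the last joint's range is limited). The gripper opens to 88 mm and grips with 3 to 60 N. Pads are 18 mm wide; open, the fingers measure 123 mm over their backs; the gripper's body (75 mm by 187 mm) begins 45 mm behind the grasp point.
Start: joints at [1.154, 0.536, -0.004, 1.538, 0.003, 1.067, -0.071], TCP at [223.367, -610.408, 202.016] pointing down, gripper open.
Joint ranges: [-2.7, 2.7], [-0.37, 2.16], [-1.27, 1.26], [0.24, 2.4], [-1.31, 4.45], [0.19, 1.91], [-2.76, 2.76]. Speed limits (rad/s): [2.39, 2.39, 3.14, 3.14, 3.14, 3.14, 3.14].

### API

Orientations are given as a 3x3 rotation matrix whose columns are the frame's x, y, z axes.
In Python, from station import get_obs, snapshot, camera_model, hand_in gives the robot as it stands. The module is installed in compiled form; this text tells all that it offers.
- The arm moves only by the shell command python3 -m inch 'ROWS' [FORCE]. ROWS is JSON, a list of rows, each a list of 7 numbers: the closure in counts, from 0 (fully open) to 255 (shut), then the shift along the tool's x, y, z in cm, then the turn, a rotation vector about the tool's x, y, z in degrees. A call has 1 to 12 rows; each row is the pose to reach, as a shift and turn from the pose commanded when the call began, along the tool's axes at that moment; what a row does not reach only later rows make up. A row lasts 1/12 s, in which the tool goes at most 41.7 mm and 7.16 degrees, less where a joint would pass 70% of its speed; a pose out of reach is approached as far as the arm can. A call with a gripper value outside its range is refused whole. The fingers move at their own pace and stop on an object; FORCE is the grip in N (left out, the last holds). Time passes only in rows, so rows that repeat a pose let the fingers close. It gives the time, the measured TCP pose, the force, the opening and the grip force at its end, in the units of the state.
- get_obs(): the state, without advancing time (a new reading comes with each control period).
- snapshot(name): name is "side" or "top" or "wrist"; returns (picture, depth): 400x640x3 uint8, red, green, blue; 400x640 float32, mm along the optical axis (not along the pixel's ray), 0 where there is no reading.
- camera_model(name): a dict with "fovy" (degrees; the focal length in pixels is half the picture's height over the tangent of half this angle, whatever the lens; pixels are square), "cx", "cy" (the principal point, pixels), "distortion" ([k1, k2, p1, p2, k3] as OpenCV has them; the pictures are not rectified), "origin" and "orientation" of the camera in the world. Camera axes: x right, y down, z forward; pixel columns grow to the right and rows downward; lengths in mm; the calibration is good to about 2 mm. A picture is of the moment at which its call begins: read the wrist's pose just before it. camera_model takes no time and is no camera call; for the wrist camera it gives the pose at the moment of the call.
- hand_in(): hands the job in; it is judged then, once.
The state is a dict: "time_s": time; "joint_pos": joint angles; "joint_velocities": joint speeds; "joint_efforts": joint torques, N m; "tcp_pos": TCP position; "tcp_rot": TCP orientation; "ft_force": force on the tool from outside, world axes, zero at the start; "ft_torque": the same for the moment, N m; "opening": opening from 0.0 (shut) to 1.0 (fully open); "gripper_force": force on a finger pad.
Only numpy, scipy, OpenCV 4.12 (cv2) and the standard library are available. Lean on these libraries where they do the work, as an engineer would, in place of code of your own. Each camera call takes 0.05 s, during which the arm holds its last target. There are 200 camera calls.

### The job

Set the length gauge on the bench: slide its carriage along the rail all the way to the left, fully home against the end stop, with the telescoping arm still in. Then pinch the grip head so that the lock button in its side goes in, draw the arm out towards you until its pointer is level with the brass marker on the scale, and finish while holding it there with the carriage still against the stop, because a spring pulls the arm back. Leave the other things on the bench where they lie.

Things in the scene. Friction and masses are not known exactly. Their poses are not given: they have to be found in the camera images.
- gauge: Fixed gauge base: grey foot 110 x 400 x 12 mm with a steel slide rail 50 mm wide along its y, rail top 34 mm above the bench. Origin: centre of the foot's underside. Its x points away from the robot (yaw within 0.18 rad of zero), its y to the left; 'gauge x, y' below mean these. All the gauge's other parts have the same axes.
- stop_face (a point): Centre of the end stop's face at the left (+y) end of the rail, 115 mm from the gauge's origin along gauge y, 43 mm above the bench. The stop is a dark steel block 70 x 24 mm, top 52 mm above the bench; the carriage's saddle comes to rest against it.
- carriage (a joint): How far the carriage has slid left (gauge +y), m: 0 right end, 0.16 fully home against the stop. Starts 70 to 160 mm short of home. Dry friction about 8 N: stays where left. It is a saddle 90 x 70 mm with a dark housing (square tube) 150 mm long along gauge x, 36 mm wide, top 88 mm above the bench, centred over the rail; it carries knob, arm, scale and marker.
- knob_top (a point): Top centre of the carriage's upright black push knob: 24 mm in diameter (14 mm at its neck), top 91 mm above the bench, graspable from 66 to 88 mm above the bench. It stands 72 mm to the right of the housing's centre line and 30 mm nearer the robot than the rail's centre line, with 40 mm free between it and the housing. It only moves with the carriage.
- probe_arm (a joint): Extension of the telescoping arm, m: 0 fully in, grows along gauge -x (towards the robot), ends at 0.09. Starts at 0, locked. A spring pulls it in, 4.5 N at 0 to 5.9 N at 0.09: let go, it runs back and locks again at 0. The lock opens when the button is in by more than 5 mm; it holds only at 0: drawn out 15 mm or more, the button no longer matters.
- grip_head: Black block at the near end of the arm, 36 (gauge x) x 28 (gauge y) x 40 mm high; origin at its centre, 69 mm above the bench, 100 mm nearer the robot than the rail's centre line when the arm is in. 40 mm free on both sides; below it only loose bars up to 16 mm high. The lock button is in its right side: gripped from above, fingers closing along gauge y, one finger presses it.
- button_face (a point): Centre of the outer face of the lock button, a round steel button 16 mm in diameter in the right (gauge -y) side of the grip head, at the middle of that side, facing right; 8 mm proud when out.
- lock_button (a joint): How far the lock button is pressed in (towards gauge +y), m: 0 out, 0.007 fully in (then 1 mm proud: a full pinch measures 29 mm over head and button, 36 mm before). Spring 1.2 N at first, 3.3 N fully in; springs back out.
- pointer (a point): Middle of the black pointer, a thin T-shaped blade (crossbar 20 mm long, 3 mm thick along gauge x), on the far part of the arm, standing up through the slot in the housing's top, its tip 97 mm above the bench. Moves with the arm, always 155 mm further from the robot than the head's centre.
- rider_mark (a point): Centre plane of the brass marker, at the slot. The marker is a brass slider 16 x 12 x 10 mm clamped on the left edge of the housing's top, with a tongue 6 mm wide reaching to the slot; very stiff (40 N), not to be touched. Scale lines on the right of the slot are 10 mm apart. The pointer is level with it when both have the same place along gauge x.
- rider (a joint): setting of the brass marker, m: the extension of the arm at which the pointer is level with it. 0.03 to 0.075.
- blank_a: loose steel bar 100 x 12 x 12 mm lying in front of the gauge; leave alone. Origin under its centre, long axis x.
- blank_b: loose dark steel bar 140 x 16 x 16 mm; leave alone. Origin under its centre, long axis x.
- chuck_jaw: loose stepped steel chuck jaw 75 x 26 x 44 mm, left of the arm; leave alone. Origin under its centre.
- oil_tin: loose green tin, 64 mm in diameter, 110 mm tall, to the right of the gauge; leave alone. Origin under its centre.
- wrench: loose wrench lying on the right; leave alone.
- collar: loose steel ring 60 mm in outer diameter, 20 mm high, on the left; leave alone. Origin under its centre.

How it is judged:
By the outcome, as a careful person would: the job done as asked, in the order asked, and still so for the second after the job is handed in, while the arm keeps its last pose, push and grip.
It also fails if it takes over 51 s, if anything falls off the work surface, if the arm or the gripper's body presses on something with over 40 N, if the wrist force passes 120 N, or if a joint passes its speed limit or range.

## Working session

There is one attempt and no reset: what is moved stays moved. The work goes in short steps, Python scripts to look and compute and a shell command to move; the robot and the scene stay as the last step left them, time stands still between calls to the robot, and variables do not carry over. Pictures are saved under pics/ and viewed, at most 10 in all, crops included, and the job is handed in when it is done.

```bash
mkdir -p pics
cat > h.py <<'E'
import numpy as np, cv2
from station import get_obs, snapshot, camera_model, hand_in
def cloud(name, tag=None):
    m=camera_model(name); p,d=snapshot(name)
    if tag: cv2.imwrite(f'pics/{tag}.png',p[:,:,::-1])
    f=200/np.tan(np.radians(m['fovy'])/2)
    K=np.array([[f,0,m['cx']],[0,f,m['cy']],[0,0,1]])
    u,v=np.meshgrid(np.arange(640.),np.arange(400.))
    n=cv2.undistortPoints(np.stack([u,v],-1).reshape(-1,1,2),K,np.array(m['distortion'],float)).reshape(400,640,2)
    c=np.dstack([n*d[...,None],d])
    w=c@np.array(m['orientation']).T+np.array(m['origin'])
    w[d<=0]=np.nan
    return p,d,w,m,K
E
python3 - <<'E'
from h import *
for n in('top','side'):
    p,d,w,m,K=cloud(n,n+'0'); np.save(n+'0.npy',w); print(n,m['origin'],m['orientation'],m['fovy'])
o=get_obs();print(o['time_s'],o['tcp_rot'],o['opening'])
E
```

```text
top [ 2.45453461e+02 -9.19412764e-01  1.39952678e+03] [[-6.67293947e-02 -9.69406471e-01  2.36216600e-01]
 [-9.97770990e-01  6.47163816e-02 -1.62739413e-02]
 [ 4.88980320e-04 -2.36776021e-01 -9.71564139e-01]] 47.751900409859715
side [ 50.70843886 657.38449878 663.96102124] [[-0.81417208 -0.32303702  0.48246337]
 [-0.58062253  0.45134209 -0.67761921]
 [ 0.00114007 -0.83182775 -0.5550327 ]] 53.678212799787964
0.1 [[ 9.39058532e-01  3.43756698e-01 -6.37548784e-04]
 [ 3.43757273e-01 -9.39057436e-01  1.43830228e-03]
 [-1.04268884e-04 -1.56981206e-03 -9.99998762e-01]] 0.9998736951440541
```

View pics/top0.png

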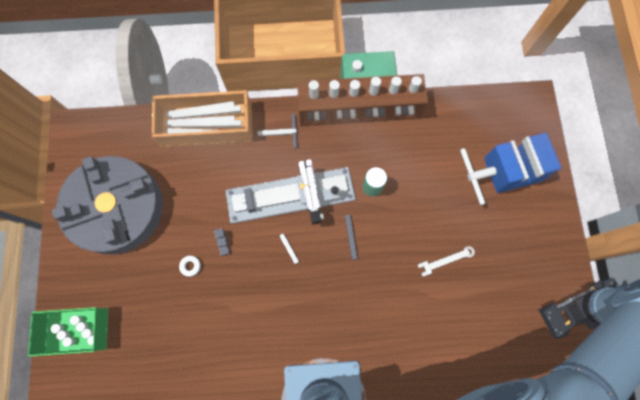

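View pics/side0.png

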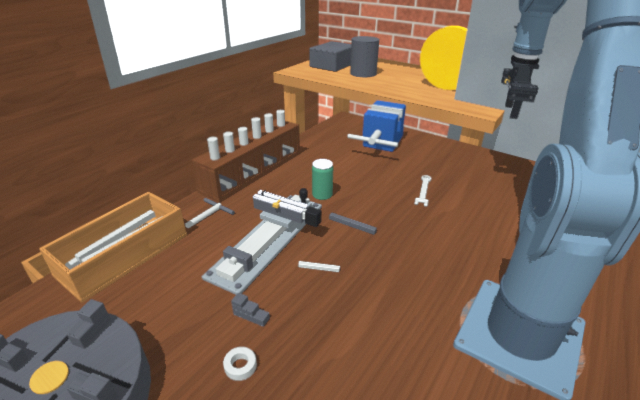

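The top view shows the foot from about (228,203) to (354,185), the head at (316,215), the knob at (335,189), the marker at (303,187) and the tin at (375,182).

```bash
cat > m0.py <<'E'
from h import *
w=np.load('top0.npy'); 
for u,v in[(240,206),(262,197),(335,189),(316,215),(303,187),(375,175),(290,248),(351,237),(345,185)]: print((u,v),w[v,u].round(1))
sub=w[165:225,222:358].reshape(-1,3); z=sub[:,2]
ft=sub[(z>5)&(z<20)]; r=cv2.minAreaRect(ft[:,:2].astype(np.float32)); print('foot',len(ft),r)
hs=sub[(z>80)&(z<93)]; r=cv2.minAreaRect(hs[:,:2].astype(np.float32)); print('top',len(hs),r)
print(np.histogram(z,bins=range(-5,115,5)))
E
python3 m0.py
```

```text
(240, 206) [591.  220.8  32.6]
(262, 197) [614.4 151.   36. ]
(335, 189) [608.1 -74.6  97.2]
(316, 215) [533.8 -12.8  90.9]
(303, 187) [621.5  20.6  94.2]
(375, 175) [ 638.4 -195.6  114.7]
(290, 248) [452.5  73.5  11. ]
(351, 237) [ 474.  -117.3   12.8]
(345, 185) [ 635.9 -110.4   36.6]
foot 2173 ((627.2926025390625, 68.92868041992188), (436.4836120605469, 197.44886779785156), 85.51315307617188)
top 566 ((612.2861328125, -26.452438354492188), (186.5832061767578, 106.23611450195312), 14.895999908447266)
(array([1234, 1906,  621, 1095,  457,   70,   87,  564,  529,  123,  225,
        285,   62,   11,    6,   36,   86,   99,  315,  194,   31,    2,
          0]), array([ -5,   0,   5,  10,  15,  20,  25,  30,  35,  40,  45,  50,  55,
        60,  65,  70,  75,  80,  85,  90,  95, 100, 105, 110]))
```

Run:
```python
from h import *
m=camera_model('wrist');o=get_obs();R=np.array(o['tcp_rot']);t=np.array(o['tcp_pos'])
print(R.T@(np.array(m['origin'])-t),R.T@np.array(m['orientation']),m['fovy'])
print(R.T@(np.array([530,-20,290])-t))
```

```text
[ 6.43133104e+01 -1.81732780e-01 -1.83182917e+02] [[ 9.23388913e-04 -9.66244081e-01 -2.57626714e-01]
 [ 9.99999423e-01  7.50899175e-04  7.67919190e-04]
 [-5.48545685e-04 -2.57627274e-01  9.66244217e-01]] 64.50585010794363
[ 490.8836806  -448.55161446  -88.11851533]
```

```bash
python3 -m inch '[[0,55.4,-44.7,-5,0,0,0],[0,55.4,-44.7,-5,0,0,0],[0,55.4,-44.7,-5,0,0,0],[0,55.4,-44.7,-5,0,0,0],[0,55.4,-44.7,-5,0,0,0],[0,55.4,-44.7,-5,0,0,0],[0,55.4,-44.7,-5,0,0,0],[0,55.4,-44.7,-5,0,0,0],[0,55.4,-44.7,-5,0,0,0],[0,55.4,-44.7,-5,0,0,0],[0,55.4,-44.7,-5,0,0,0],[0,55.4,-44.7,-5,0,0,0]]'
python3 - <<'E'
from h import *
o=get_obs();R=np.array(o['tcp_rot']);t=np.array(o['tcp_pos'])
print(R.T@(np.array([590,0,250])-t),R.round(3))
E
```

```text
time_s: 1.1
tcp_pos: [480.6, -181.0, 237.1]
tcp_rot: [[0.939, 0.344, -0.0], [0.344, -0.939, -0.0], [-0.0, -0.0, -1.0]]
ft_force: [0.9, -0.8, -0.2]
opening: 1.0
gripper_force: 0.0
[ 164.87690805 -132.40002485  -12.96738446] [[ 0.939  0.344 -0.   ]
 [ 0.344 -0.939 -0.   ]
 [-0.    -0.    -1.   ]]
```

```bash
python3 -m inch '[[0,16.5,-13.2,-1.3,0,0,12.4],[0,16.5,-13.2,-1.3,0,0,12.4],[0,16.5,-13.2,-1.3,0,0,12.4],[0,16.5,-13.2,-1.3,0,0,12.4],[0,16.5,-13.2,-1.3,0,0,12.4],[0,16.5,-13.2,-1.3,0,0,12.4],[0,16.5,-13.2,-1.3,0,0,12.4],[0,16.5,-13.2,-1.3,0,0,12.4]]'
python3 - <<'E'
from h import *
p,d,w,m,K=cloud('wrist','w0'); np.savez('w0.npz',p=p,d=d,w=w,R=m['orientation'],t=m['origin'],K=K,dist=m['distortion'])
E
```

```text
time_s: 1.77
tcp_pos: [589.2, -2.8, 249.4]
tcp_rot: [[0.991, 0.134, -0.002], [0.134, -0.991, -0.001], [-0.002, 0.001, -1.0]]
ft_force: [0.2, -1.4, -0.1]
opening: 1.003
gripper_force: 0.0
```

View pics/w0.png

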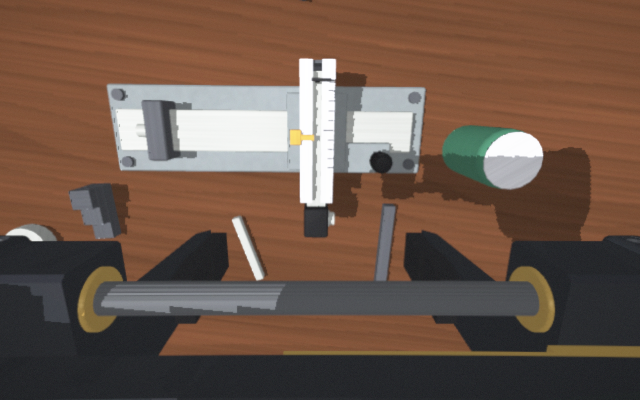

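Wrist view: foot corners at about (109,86), (421,88), (425,171), (121,171). The knob is at (381,161), head near edge at (316,236), button at (332,218), marker tongue at (309,138) and pointer at (322,79).

```bash
cat >> h.py <<'E'
def atz(px,z,R,t,K,dist):
    n=cv2.undistortPoints(np.array(px,float).reshape(-1,1,2),K,np.array(dist,float)).reshape(-1,2)
    r=np.c_[n,np.ones(len(n))]@np.array(R).T; t=np.array(t)
    return t+r*((np.asarray(z)-t[2])/r[:,2])[:,None]
E
cat > m1.py <<'E'
from h import *
f=np.load('w0.npz');a=(f['R'],f['t'],f['K'],f['dist'])
c=atz([(109,86),(421,88),(425,171),(121,171)],[12]*4,*a)[:,:2]
print('sides',[np.linalg.norm(c[i]-c[i-1]).round(1) for i in range(4)])
loc=np.array([(55,200),(55,-200),(-55,-200),(-55,200)],float)
o=c.mean(0); H=(loc.T@(c-o)); yaw=np.arctan2(H[0,1]-H[1,0],H[0,0]+H[1,1]); G=np.array([[np.cos(yaw),-np.sin(yaw)],[np.sin(yaw),np.cos(yaw)]])
print('origin',o,'yaw',yaw,'res',(c-o-loc@G.T).round(1).tolist())
pts=dict(knob=((381,161),91),headnear=((316,237),89),headL=((304.5,222),89),headR=((327.5,222),89),houseL=((301,150),88),houseR=((334,150),88),tongue=((309,138),91),ptr=((322,79),97),stop=((170,130),52),bA=((238,218),12),bA2=((261,278),12),bB=((389,206),16),bB2=((381,280),16),tin=((515,160),110))
for k,(p,z) in pts.items():
    q=atz([p],[z],*a)[0]; print(k,q.round(1),'gauge',(G.T@(q[:2]-o)).round(1),'depth',f['w'][int(p[1]),int(p[0])].round(1))
E
python3 m1.py
python3 - <<'E'
import cv2
p=cv2.imread('pics/w0.png'); cv2.imwrite('pics/w0c.png',cv2.resize(p[50:245,280:400],None,fx=3,fy=3,interpolation=cv2.INTER_CUBIC))
E
```

```text
sides [np.float64(107.2), np.float64(389.5), np.float64(106.4), np.float64(406.7)]
origin [621.87820225  61.34151493] yaw 0.1377126966848308 res [[-0.3, -2.4], [-4.2, 7.7], [2.3, -6.0], [2.1, 0.7]]
knob [612.1 -71.5  91. ] gauge [ -27.9 -130.2] depth [612.1 -71.4  91.4]
headnear [514.4 -13.9  89. ] gauge [-116.7  -59.7] depth [478.8 -18.9   0.7]
headL [530.9   1.7  89. ] gauge [-98.3 -46.6] depth [530.8   2.3  88.9]
headR [534.5 -24.4  89. ] gauge [-98.4 -72.9] depth [533.9 -24.   87.5]
houseL [611.8  15.8  88. ] gauge [-16.2 -43.7] depth [611.9  15.8  88.7]
houseR [616.6 -19.5  88. ] gauge [-16.3 -79.4] depth [612.6 -22.3  50.6]
tongue [625.9   8.9  91. ] gauge [ -3.2 -52.5] depth [626.    8.9  92.9]
ptr [685.4   3.5  97. ] gauge [ 55. -66.] depth [685.4   3.5  97.1]
stop [609.7 171.7  52. ] gauge [  3.1 111. ] depth [608.  177.9  37.8]
bA [496.8  93.5  12. ] gauge [-119.4   49.1] depth [496.2  93.9  10.4]
bA2 [408.4  53.2  12. ] gauge [-212.6   21.2] depth [408.4  53.2  12. ]
bB [ 543.6 -111.    16. ] gauge [-101.2 -159.9] depth [ 543.5 -111.1   15.6]
bB2 [ 431.1 -121.2   16. ] gauge [-214.  -154.7] depth [ 432.  -120.7   17.6]
tin [ 633.5 -201.6  110. ] gauge [ -24.5 -262. ] depth [ 633.6 -200.8  111.2]
```

View pics/w0c.png

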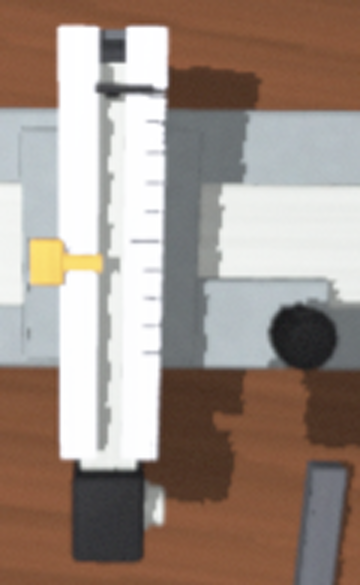

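```bash
cat > m2.py <<'E'
from h import *
f=np.load('w0.npz');a=(f['R'],f['t'],f['K'],f['dist'])
def yw(p,z,off=0):
    q=atz(p,[z]*2,*a); d=q[0]-q[1]; return np.arctan2(d[1],d[0])+off, q.round(1).tolist()
print('hL',yw([(299.3,58.3),(300,202.7)],88)); print('hR',yw([(335.7,58.3),(332.7,202.7)],88))
print('foot far',yw([(115,86),(418,88)],12,-np.pi/2)); print('foot near',yw([(125,171),(420,171.5)],12,-np.pi/2))
# edges by depth: rail/foot rows
for u in range(130,290,20): pass
o=get_obs();R=np.array(o['tcp_rot']);t=np.array(o['tcp_pos'])
k=atz([(380.7,161.3)],[91],*a)[0]; print('knob',k,'shift to z63',R.T@(np.array([k[0],k[1],63])-t))
# depth-based knob centre
w=f['w'].reshape(-1,3); s=(w[:,2]>84)&(abs(w[:,0]-k[0])<20)&(abs(w[:,1]-k[1])<20); print(s.sum(),w[s].mean(0),w[s].min(0),w[s].max(0))
E
python3 m2.py
```

```text
hL (np.float64(0.127301957431147), [[702.5, 28.8, 88.0], [552.8, 9.6, 88.0]])
hR (np.float64(0.13003206273805268), [[707.4, -7.4, 88.0], [557.8, -27.0, 88.0]])
foot far (np.float64(0.13113479813316653), [[649.7, 257.3, 12.0], [699.1, -117.8, 12.0]])
foot near (np.float64(0.1342208791095416), [[542.8, 247.4, 12.0], [595.6, -143.8, 12.0]])
knob [611.70459894 -71.20622404  91.        ] shift to z63 [ 13.92181473  69.2449887  186.53624536]
13790 [617.51505242 -58.04533957 357.33032195] [591.70685093 -83.79399059  84.09781452] [631.6999746  -51.20742516 390.56174255]
```

```bash
python3 -m inch '[[110,1.4,6.9,4,0,0,0.2],[110,1.4,6.9,8,0,0,0.2],[110,1.4,6.9,10,0,0,0.2],[110,1.4,6.9,12.5,0,0,0.2],[110,1.4,6.9,12.5,0,0,0.2],[110,1.4,6.9,12.5,0,0,0.2]]' 30
python3 - <<'E'
from h import *
p,d,w,m,K=cloud('wrist','w1')
o=get_obs();R=np.array(o['tcp_rot']);t=np.array(o['tcp_pos']);print(R.T@(np.array([611.7,-71.2,63])-t),o['opening'])
E
```

```text
time_s: 2.32
tcp_pos: [611.1, -70.5, 124.3]
tcp_rot: [[0.992, 0.128, -0.004], [0.128, -0.992, -0.0], [-0.004, -0.0, -1.0]]
ft_force: [0.8, 0.7, 0.2]
opening: 0.58
gripper_force: 0.0
[-1.53993601  1.33459251 63.30104976] 0.5706821282959762
```

View pics/w1.png

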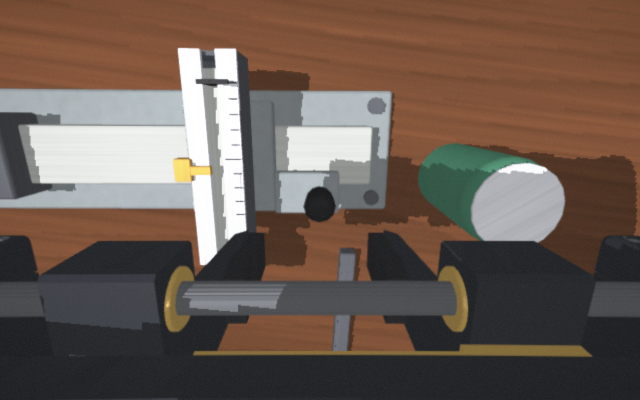

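The knob, at (320,204), is centred between the fingers (about 264 and 370). Going down and gripping it.

```bash
python3 -m inch '[[110,-0.1,0.1,3,0,0,0],[110,-0.1,0.1,6,0,0,0],[110,-0.1,0.1,6.1,0,0,0],[180,-0.1,0.1,6.1,0,0,0],[230,-0.1,0.1,6.1,0,0,0],[230,-0.1,0.1,6.1,0,0,0],[230,-0.1,0.1,6.1,0,0,0],[230,-0.1,0.1,6.1,0,0,0],[230,-0.1,0.1,6.1,0,0,0]]' 30
```

```text
time_s: 3.12
tcp_pos: [612.6, -69.9, 64.9]
tcp_rot: [[0.991, 0.13, 0.001], [0.13, -0.991, -0.0], [0.001, 0.0, -1.0]]
ft_force: [-0.0, 0.1, -0.9]
opening: 0.137
gripper_force: 0.0
```

```bash
python3 -m inch '[[230,0,0,0,0,0,0],[230,0,0,0,0,0,0]]'
python3 - <<'E'
from h import *
p,d,w,m,K=cloud('wrist','w2')
p,d,w,m,K=cloud('side'); cv2.imwrite('pics/s2.png',cv2.resize(p[130:290,200:380,::-1],None,fx=3,fy=3,interpolation=cv2.INTER_CUBIC))
E
```

```text
time_s: 3.28
tcp_pos: [612.1, -69.8, 64.2]
tcp_rot: [[0.991, 0.131, 0.0], [0.131, -0.991, 0.0], [0.0, 0.0, -1.0]]
ft_force: [-0.4, 0.8, -0.1]
opening: 0.099
gripper_force: 0.0
```

View pics/w2.png

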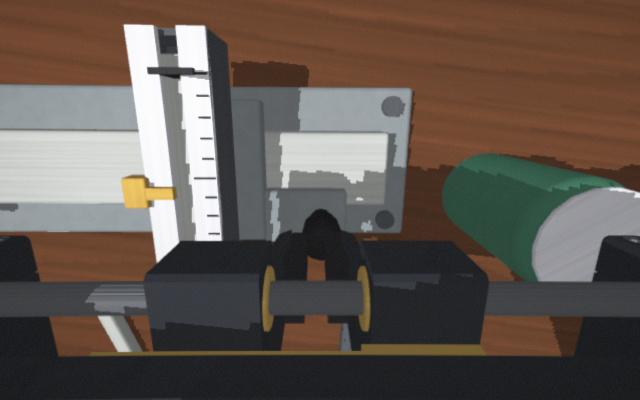

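Run:
```python
from h import *
m=camera_model('wrist');p,d,w,m,K=cloud('wrist')
a=(m['orientation'],m['origin'],K,m['distortion'])
print(atz([(321,215),(321,230),(321,245)],[91]*3,*a)); 
for v in range(205,262,6): print(v,w[v,321].round(1),w[v,292].round(1))
print(get_obs()['tcp_pos'],m['origin'])
```

```text
[[625.38552569 -71.13891638  91.        ]
 [617.19557079 -72.26098638  91.        ]
 [608.79411401 -73.41183813  91.        ]]
205 [617.7 -73.   45.8] [615.5 -54.   47.1]
211 [620.2 -72.3  67.2] [611.1 -54.4  46.1]
217 [621.1 -71.9  81.4] [607.1 -54.9  46.6]
223 [620.6 -71.8  89.8] [602.9 -55.4  46.7]
229 [617.8 -72.2  91.3] [598.3 -55.8  45.7]
235 [614.5 -72.6  91.3] [618.2 -57.9 105.2]
241 [610.9 -73.1  90.6] [617.6 -58.4 110.9]
247 [607.8 -73.5  91.2] [618.1 -58.9 118.7]
253 [604.4 -74.   91.3] [618.6 -59.3 125.9]
259 [600.6 -74.5  90.7] [617.9 -59.7 129.9]
[612.01376412 -69.82654649  63.97044052] [675.8893307  -61.60977668 247.17810035]
```

View pics/s2.png

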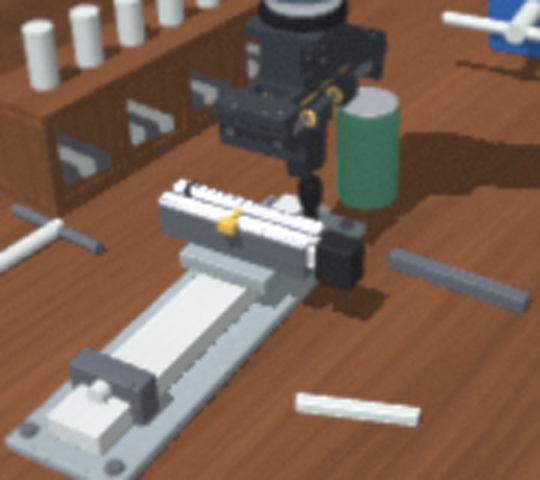

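```bash
cat > fg.py <<'E'
from h import *
for n in('wrist','side'):
    p,d,w,m,K=cloud(n); o=get_obs();R=np.array(o['tcp_rot']);t=np.array(o['tcp_pos'])
    q=((w-t)@R).reshape(-1,3); q=q[np.isfinite(q[:,0])&(abs(q[:,0])<45)&(abs(q[:,1])<100)]
    print(n,t.round(1))
    for z in range(-150,20,8):
        s=q[(q[:,2]>=z)&(q[:,2]<z+8)]
        if len(s)>5: print(z,len(s),'x',np.percentile(s[:,0],[2,98]).round(),'y',np.percentile(s[:,1],[2,25,50,75,98]).round())
E
python3 fg.py
```

```text
wrist [612.1 -69.8  64. ]
-150 2943 x [20. 22.] y [-47. -23.   1.  26.  48.]
-142 22911 x [20. 22.] y [-51. -26.   1.  28.  53.]
-134 3153 x [15. 31.] y [-44. -21.   6.  22.  35.]
-126 27578 x [15. 32.] y [-65. -25.  -1.  25.  68.]
-118 12805 x [ 4. 33.] y [-78. -45.   5.  54.  78.]
-110 6669 x [-3. 33.] y [-79. -77.  12.  78.  80.]
-102 404 x [-10.  30.] y [-79. -12. -11.  12.  79.]
-94 152 x [-12.  -1.] y [-12. -11. -11.  12.  12.]
-86 852 x [-11.   9.] y [-14.  -9.  -4.  10.  14.]
-78 604 x [7. 9.] y [-16. -10.   5.  11.  16.]
-70 601 x [ 4. 10.] y [-17. -11.   6.  12.  17.]
-62 684 x [-5. 10.] y [-18. -10.  -4.  10.  18.]
-54 512 x [-7.  9.] y [-17. -10.   4.  11.  18.]
-46 336 x [7. 9.] y [-17. -10.   5.  11.  17.]
-38 186 x [-3. 28.] y [-83.  -9.  99. 100. 100.]
-30 6816 x [-9. 44.] y [-94. -82. -73. -54.  99.]
-22 1892 x [-5. 44.] y [-76. -73. -69. -50. 100.]
-14 924 x [-6. 44.] y [-76. -71. -51. -50. 100.]
-6 480 x [-10.  44.] y [-51. -51. -50.  -5. 100.]
2 401 x [-14.  44.] y [-51. -51. -50. -50. 100.]
10 4752 x [-15.  43.] y [-51. -43. -35. -16.  19.]
18 1136 x [-15.  37.] 
[... 461 characters left out ...]
15.]
-86 15 x [-10.   0.] y [-23. -22. -20. -12.   3.]
-78 28 x [-9.  1.] y [-22. -20.  -9.   7.  17.]
-70 28 x [-10.   2.] y [-21. -19.  -2.   7.  15.]
-62 30 x [-10.   4.] y [-21. -19. -11.   7.  15.]
-54 32 x [-10.   9.] y [-21. -18. -17.   5.  16.]
-46 27 x [-11.   9.] y [-20. -17. -12.   6.  56.]
-38 16 x [-8. 28.] y [-77.   4.  98.  99. 100.]
-30 287 x [-42.  42.] y [-98. -83. -65. -56.  98.]
-22 127 x [-44.  40.] y [-95. -87. -74. -55.  99.]
-14 123 x [-43.  43.] y [-89. -87. -85. -54.  99.]
-6 104 x [-44.  43.] y [-89. -87. -86. -62. 100.]
2 84 x [-44.  41.] y [-89. -88. -86. -85.  99.]
10 139 x [-44.  42.] y [-99. -93. -88. -85.  99.]
18 38 x [-19.  11.] y [-98. -60.   9.  20. 100.]
```

The fingers visibly end 39–40 mm behind the reported TCP in both cameras, and the body is offset by the same amount. So the real tip is at z ≈ 103, and I'll add 40 mm to every height. Reopening, then descending.

```bash
python3 -m inch '[[110,-0.1,0.2,0,0,0,0],[110,-0.1,0.2,0,0,0,0],[110,-0.1,0.2,0,0,0,0],[110,-0.1,0.2,0,0,0,0],[110,-0.1,0.2,0,0,0,0],[110,-0.1,0.2,2,0,0,0],[110,-0.1,0.2,4,0,0,0],[110,-0.1,0.2,4,0,0,0]]' 30
python3 -m inch '[[230,0,0,0,0,0,0],[230,0,0,0,0,0,0],[230,0,0,0,0,0,0],[230,0,0,0,0,0,0],[230,0,0,0,0,0,0],[230,0,0,0,0,0,0]]' 30
```

```text
time_s: 4.2
tcp_pos: [608.6, -71.7, 20.9]
tcp_rot: [[0.991, 0.131, -0.006], [0.131, -0.991, 0.0], [-0.005, -0.001, -1.0]]
ft_force: [-1.0, 0.3, 0.4]
opening: 0.569
gripper_force: 0.0
time_s: 4.7
tcp_pos: [612.4, -72.7, 25.1]
tcp_rot: [[0.992, 0.13, 0.002], [0.13, -0.992, -0.001], [0.002, 0.001, -1.0]]
ft_force: [-0.7, -3.2, 5.3]
opening: 0.246
gripper_force: 29.8
```

```bash
python3 -m inch '[[230,0,-1,0,0,0,0],[230,0,-2.5,0,0,0,0],[230,0,-4,0,0,0,0],[230,0,-5.5,0,0,0,0],[230,0,-7,0,0,0,0],[230,0,-8.5,0,0,0,0],[230,0,-10,0,0,0,0],[230,0,-11.2,0,0,0,0],[230,0,-12,0,0,0,0],[230,0,-12.5,0,0,0,0],[230,0,-12.8,0,0,0,0],[230,0,-12.8,0,0,0,0]]'
```

```text
time_s: 5.7
tcp_pos: [596.4, 53.4, 25.1]
tcp_rot: [[0.992, 0.13, 0.003], [0.13, -0.992, -0.002], [0.003, 0.003, -1.0]]
ft_force: [2.2, -4.8, 4.6]
opening: 0.246
gripper_force: 29.8
```

```bash
python3 -m inch '[[230,0,-0.3,0,0,0,0],[230,0,-0.6,0,0,0,0],[230,0,-0.9,0,0,0,0],[230,0,-1.2,0,0,0,0],[230,0,-1.3,0,0,0,0],[230,0,-1.3,0,0,0,0]]'; python3 -m inch '[[230,0,-0.2,0,0,0,0],[230,0,-0.4,0,0,0,0],[230,0,-0.4,0,0,0,0],[230,0,-0.4,0,0,0,0]]'
```

```text
time_s: 6.2
tcp_pos: [594.9, 65.4, 25.1]
tcp_rot: [[0.992, 0.129, 0.003], [0.129, -0.992, -0.003], [0.003, 0.003, -1.0]]
ft_force: [2.5, -6.0, 5.3]
opening: 0.249
gripper_force: 29.8
time_s: 6.53
tcp_pos: [594.5, 68.9, 25.1]
tcp_rot: [[0.992, 0.128, 0.003], [0.128, -0.992, -0.003], [0.003, 0.003, -1.0]]
ft_force: [3.5, -6.4, 4.9]
opening: 0.245
gripper_force: 29.8
```

```bash
for i in 1 2 3; do python3 -m inch '[[230,0,-0.1,0,0,0,0],[230,0,-0.2,0,0,0,0],[230,0,-0.3,0,0,0,0],[230,0,-0.3,0,0,0,0]]' | egrep 'tcp_pos|ft_f'; done
```

```text
tcp_pos: [594.4, 68.8, 25.1]
ft_force: [4.0, -12.7, 6.3]
tcp_pos: [594.4, 68.7, 25.1]
ft_force: [4.4, -19.1, 5.5]
tcp_pos: [594.4, 68.6, 25.1]
ft_force: [5.7, -24.4, 7.1]
```

Carriage is on the stop: the position holds while the force rises to 24 N. Unloading, releasing and lifting.

```bash
python3 -m inch '[[230,0,0.3,0,0,0,0],[230,0,0.7,0,0,0,0],[110,0,0.7,0,0,0,0],[110,0,0.7,0,0,0,0],[110,0,0.7,0,0,0,0],[110,0,0.7,0,0,0,0],[110,0,0.7,-3,0,0,0],[110,0,0.7,-6,0,0,0],[80,-2,-2,-9,0,0,0],[80,-5,-5,-11,0,0,0],[80,-5,-6.5,-11,0,0,0],[80,-5,-6.5,-11,0,0,0]]'
python3 -m inch '[[80,0,0,0,0,0,0],[80,0,0,0,0,0,0]]'
python3 - <<'E'
from h import *
p,d,w,m,K=cloud('wrist','w3'); np.savez('w3.npz',p=p,d=d,w=w,R=m['orientation'],t=m['origin'],K=K,dist=m['distortion'])
E
```

```text
time_s: 8.53
tcp_pos: [531.0, 145.2, 135.9]
tcp_rot: [[0.99, 0.138, 0.001], [0.138, -0.99, 0.004], [0.002, -0.004, -1.0]]
ft_force: [0.9, 1.1, -0.1]
opening: 0.688
gripper_force: 0.0
time_s: 8.7
tcp_pos: [533.1, 138.2, 133.6]
tcp_rot: [[0.991, 0.131, -0.001], [0.131, -0.991, -0.001], [-0.001, 0.001, -1.0]]
ft_force: [0.7, 0.3, 0.6]
opening: 0.683
gripper_force: 0.0
```

View pics/w3.png

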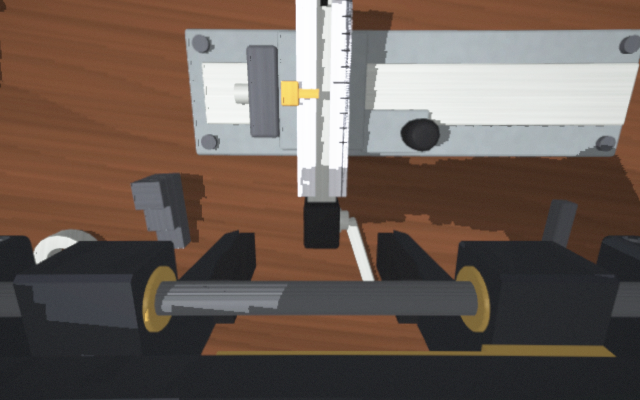

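The saddle at column 280 is against the stop block. The head top spans (305–339, 200–247), with the button at (344,218) and the marker tongue at (312,94).

```bash
cat > m3.py <<'E'
from h import *
f=np.load('w3.npz');a=(f['R'],f['t'],f['K'],f['dist']);w=f['w']
c=np.cos(.130);s=np.sin(.130);G=np.array([[c,-s],[s,c]])
sub=w[190:255,295:350].reshape(-1,3); q=sub[(sub[:,2]>84)&(sub[:,2]<93)]; g=q[:,:2]@G
print(len(g),q[:,2].mean()); gx=np.percentile(g[:,0],[1,99]);gy=np.percentile(g[:,1],[1,50,99]);print('head/house',gx,gy)
for p in[(305,240),(339,240),(322,247),(322,201)]: 
    r=atz([p],[89],*a)[0];print(p,r.round(1),(r[:2]@G).round(1),w[p[1],p[0]].round(1))
k=atz([(420,134)],[91],*a)[0];print('knob',k,(k[:2]@G),'head from knob',(k[:2]@G)+[-70,72])
o=get_obs();t=np.array(o['tcp_pos']);print('tcp',t[:2]@G,t[2])
E
python3 m3.py
```

```text
1811 88.94195825973465
head/house [509.95799576 555.32509905] [47.98996623 63.56260003 78.55966947]
(305, 240) [501.6 142.   89. ] [515.7  75.8] [501.  142.   87.7]
(339, 240) [505. 116.  89.] [515.8  49.6] [469.5 104.2   1.1]
(322, 247) [497.5 128.2  89. ] [509.9  62.6] [497.6 128.2  89.1]
(322, 201) [534.2 133.3  89. ] [547.   62.9] [531.4 132.7  78.6]
knob [591.97562192  72.17332408  91.        ] [596.3365957  -5.1759343] head from knob [526.3365957  66.8240657]
tcp [546.60537937  67.3083239 ] 133.38353953954672
```

```bash
python3 -m inch '[[75,-1.9,0.5,0,0,0,0],[75,-1.9,0.5,2,0,0,0],[75,-1.9,0.5,5,0,0,0],[75,-1.9,0.5,8,0,0,0],[75,-1.9,0.5,10,0,0,0],[75,-1.9,0.5,11.5,0,0,0],[75,-1.9,0.5,12.1,0,0,0],[75,-1.9,0.5,12.1,0,0,0],[75,-1.9,0.5,12.1,0,0,0]]' 30
python3 - <<'E'
from h import *
o=get_obs();t=np.array(o['tcp_pos']);c=np.cos(.130);s=np.sin(.130);G=np.array([[c,-s],[s,c]]);print(t[:2]@G,t[2],o['opening'])
p,d,w,m,K=cloud('wrist','w4'); np.savez('w4.npz',p=p,d=d,w=w,R=m['orientation'],t=m['origin'],K=K,dist=m['distortion'])
E
```

```text
time_s: 9.5
tcp_pos: [515.4, 130.7, 13.0]
tcp_rot: [[0.992, 0.13, -0.0], [0.13, -0.992, -0.0], [-0.0, 0.0, -1.0]]
ft_force: [0.8, -0.8, -0.3]
opening: 0.708
gripper_force: 0.0
[527.96984802  62.75789272] 13.041613205105863 0.7082339443458688
```

View pics/w4.png

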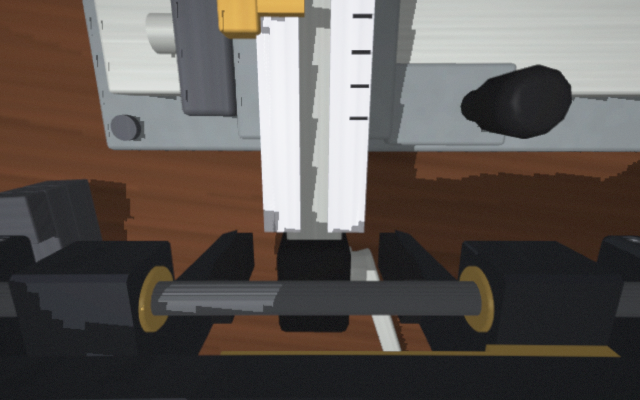

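The head (278–349) and button (350–372) sit between the fingers (250 and 385). Closing.

```bash
python3 -m inch '[[200,0,0,0,0,0,0],[200,0,0,0,0,0,0],[200,0,0,0,0,0,0],[200,0,0,0,0,0,0],[200,0,0,0,0,0,0],[200,0,0,0,0,0,0],[200,0,0,0,0,0,0]]' 30
```

```text
time_s: 10.13
tcp_pos: [515.5, 131.2, 13.4]
tcp_rot: [[0.991, 0.13, 0.001], [0.13, -0.991, 0.0], [0.001, -0.0, -1.0]]
ft_force: [0.3, -0.5, 4.4]
opening: 0.316
gripper_force: 30.0
```

```bash
python3 -m inch '[[200,-0.4,-0.1,0,0,0,0],[200,-0.9,-0.1,0,0,0,0],[200,-1.4,-0.1,0,0,0,0],[200,-1.9,-0.1,0,0,0,0],[200,-2.4,-0.1,0,0,0,0],[200,-2.9,-0.1,0,0,0,0],[200,-3.4,-0.1,0,0,0,0],[200,-3.9,-0.1,0,0,0,0],[200,-4.2,-0.1,0,0,0,0],[200,-4.5,-0.1,0,0,0,0],[200,-4.5,-0.1,0,0,0,0],[200,-4.5,-0.1,0,0,0,0]]' 40
cat > m5.py <<'E'
from h import *
import sys
tag=sys.argv[1]
t=np.array(get_obs()['tcp_pos']);c=np.cos(.130);s=np.sin(.130);G=np.array([[c,-s],[s,c]]);print('tcp g',t[:2]@G)
ims=[]
for n,b in(('top',(275,165,75,60)),('side',(215,155,110,80))):
    P=[];W=[]
    for i in range(6):
        p,d,w,m,K=cloud(n);P.append(p.astype(float));W.append(w)
    p=np.mean(P,0).round().astype(np.uint8); w=np.nanmean(W,0); np.savez(f'{n}_{tag}.npz',p=p,w=w,R=m['orientation'],t=m['origin'],K=K,dist=m['distortion'])
    x,y,ww,hh=b; im=cv2.resize(p[y:y+hh,x:x+ww,::-1],(400,int(400*hh/ww)),interpolation=cv2.INTER_CUBIC); ims.append(im)
H=max(i.shape[0] for i in ims); ims=[cv2.copyMakeBorder(i,0,H-i.shape[0],0,0,0) for i in ims]
cv2.imwrite(f'pics/{tag}.png',np.hstack(ims))
E
python3 m5.py d1
```

```text
time_s: 11.13
tcp_pos: [472.2, 125.9, 13.5]
tcp_rot: [[0.992, 0.13, 0.003], [0.13, -0.992, 0.0], [0.003, 0.0, -1.0]]
ft_force: [5.8, -3.5, -1.2]
opening: 0.314
gripper_force: 40.0
tcp g [484.51885291  63.62473732]
```

View pics/d1.png

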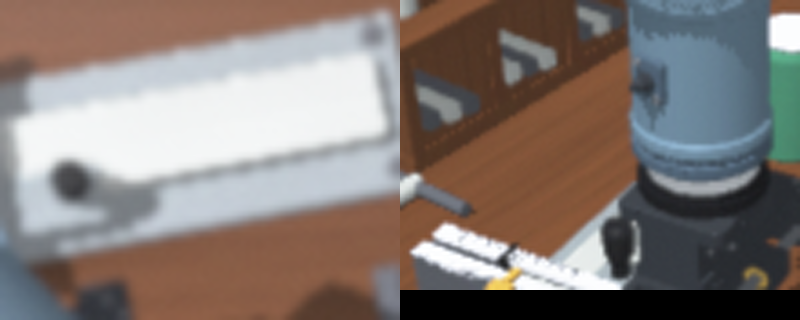

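The picture shows the pointer in the side view at crop (510,255) = full (245.3,225.1), with the brass marker nearer at crop (505,280). That was my last picture, so I'll use numbers from here. First, the marker setting from the close wrist frames w0 and w3.

```bash
cat > m6.py <<'E'
from h import *
c=np.cos(.130);s=np.sin(.130);G=np.array([[c,-s],[s,c]])
for n,box in(('w0',(285,120,320,150)),('w3',(275,75,325,115))):
    f=np.load(n+'.npz');a=(f['R'],f['t'],f['K'],f['dist']);p=f['p'].astype(int);w=f['w']
    x0,y0,x1,y1=box; br=(p[...,0]-p[...,2]>60)&(p[...,1]-p[...,2]>30)
    for u in range(x0,x1,2):
        v=np.flatnonzero(br[y0:y1,u])+y0
        if len(v)<2: continue
        z=np.nanmedian(w[v,u,2]); e=atz([(u,v[0]-.5),(u,v[-1]+.5)],[z]*2,*a)[:,:2]@G
        print(n,u,v[0],v[-1],'z',z.round(1),w[v,u,2].round(0).tolist() if u%6==0 else '','gx',e[:,0].round(1),e[:,0].mean().round(1),'gy',e[0,1].round(1))
f=np.load('w0.npz');p=f['p'].sum(2).astype(int);w=f['w'];a=(f['R'],f['t'],f['K'],f['dist'])
for u in(318,322,326,330): 
    print(u,p[72:90,u].tolist(),w[76:84,u,2].round(0).tolist())
print([ (v,(atz([(322,v)],[97],*a)[0][:2]@G).round(1).tolist()) for v in(77,78,79,80,81,82)])
# scale lines along right edge
print('scale',[(v,int(p[v,331])) for v in range(84,180)])
E
python3 m6.py
```

```text
w0 291 130 144 z 92.6  gx [630.6 615. ] 622.8 gy -53.5
w0 293 130 144 z 92.6  gx [630.6 615. ] 622.8 gy -55.5
w0 295 130 144 z 92.2  gx [630.6 615. ] 622.8 gy -57.6
w0 297 130 144 z 92.7  gx [630.6 615. ] 622.8 gy -59.8
w0 299 130 144 z 92.5  gx [630.6 615. ] 622.8 gy -61.8
w0 301 134 140 z 93.8  gx [626.6 619.3] 622.9 gy -64.0
w0 303 135 139 z 92.9  gx [625.5 620.3] 622.9 gy -66.0
w0 305 135 139 z 93.0  gx [625.5 620.3] 622.9 gy -68.1
w0 307 135 139 z 93.4  gx [625.6 620.4] 623.0 gy -70.3
w0 309 135 139 z 92.9  gx [625.5 620.3] 622.9 gy -72.3
w0 311 135 139 z 92.8  gx [625.5 620.3] 622.9 gy -74.4
w0 313 135 140 z 93.4  gx [625.6 619.4] 622.5 gy -76.6
w3 281 81 103 z 92.1  gx [631.3 616.6] 623.9 gy 90.9
w3 283 81 105 z 92.5  gx [631.2 615.3] 623.3 gy 89.5
w3 285 81 105 z 92.6  gx [631.2 615.3] 623.3 gy 88.2
w3 287 81 105 z 92.5  gx [631.3 615.3] 623.3 gy 86.9
w3 289 81 105 z 92.6  gx [631.3 615.3] 623.3 gy 85.5
w3 291 81 105 z 92.6  gx [631.3 615.3] 623.3 gy 84.2
w3 293 81 105 z 92.8  gx [631.2 615.3] 623.3 gy 82.9
w3 295 81 105 z 92.6  gx [631.3 615.3] 623.3 gy 81.6
w3 297 82 105 z 
[... 1708 characters left out ...]
28), (122, 760), (123, 762), (124, 762), (125, 762), (126, 762), (127, 762), (128, 760), (129, 717), (130, 558), (131, 731), (132, 760), (133, 762), (134, 762), (135, 761), (136, 760), (137, 760), (138, 760), (139, 678), (140, 654), (141, 752), (142, 760), (143, 761), (144, 761), (145, 762), (146, 762), (147, 760), (148, 728), (149, 592), (150, 724), (151, 760), (152, 762), (153, 762), (154, 762), (155, 762), (156, 761), (157, 749), (158, 661), (159, 731), (160, 762), (161, 762), (162, 762), (163, 762), (164, 762), (165, 761), (166, 745), (167, 598), (168, 716), (169, 760), (170, 760), (171, 760), (172, 760), (173, 760), (174, 760), (175, 760), (176, 760), (177, 760), (178, 760), (179, 760)]
```

```bash
cat > m7.py <<'E'
from h import *
c=np.cos(.130);s=np.sin(.130);G=np.array([[c,-s],[s,c]])
f=np.load('w0.npz');a=(f['R'],f['t'],f['K'],f['dist'])
print('lines',[(atz([(331,v)],[88],*a)[0][:2]@G)[0].round(1) for v in(90.0,100.4,110.5,120.1,130,139.4,149,158,167)])
for n,us,vr in(('w0',(308,316,324),(200,245)),('w3',(310,322,334),(190,256))):
    f=np.load(n+'.npz');a=(f['R'],f['t'],f['K'],f['dist']);w=f['w'];p=f['p'].sum(2)
    for u in us:
        v=np.array([k for k in range(*vr) if 82<w[k,u,2]<93 and p[k,u]<150]); print(n,u,v.min(),v.max(),(atz([(u,v.min()-.5),(u,v.max()+.5)],[89]*2,*a)[:,:2]@G)[:,0].round(1))
f=np.load('side_d1.npz');a=(f['R'],f['t'],f['K'],f['dist']);p=f['p'].astype(int);w=f['w']
br=(p[...,0]-p[...,2]>60)&(p[...,1]-p[...,2]>50);ys,xs=np.nonzero(br[215:245,220:270]);ys+=215;xs+=220
for v in sorted(set(ys)): print(v,xs[ys==v].tolist(),(w[v,xs[ys==v]][:,:2]@G).round(0).tolist(),w[v,xs[ys==v],2].round(0).tolist())
print(p.sum(2)[216:240,236:262])
E
python3 m7.py
```

```text
lines [np.float64(670.3), np.float64(660.1), np.float64(650.0), np.float64(640.3), np.float64(630.0), np.float64(620.2), np.float64(609.9), np.float64(600.2), np.float64(590.3)]
w0 308 208 209 [544.  541.7]
w0 316 208 209 [544.1 541.7]
w0 324 208 224 [544.1 523.7]
w3 310 203 247 [545.8 509.5]
w3 322 203 247 [545.9 509.5]
w3 334 203 247 [545.9 509.5]
229 [245, 246, 247] [[629.0, 70.0], [627.0, 70.0], [626.0, 68.0]] [93.0, 93.0, 92.0]
230 [245, 246, 247] [[627.0, 74.0], [625.0, 73.0], [623.0, 71.0]] [93.0, 93.0, 92.0]
231 [244, 245, 246] [[627.0, 78.0], [625.0, 77.0], [623.0, 75.0]] [93.0, 93.0, 92.0]
232 [240, 241, 242, 243, 244, 245] [[634.0, 84.0], [631.0, 84.0], [630.0, 82.0], [627.0, 82.0], [626.0, 80.0], [624.0, 79.0]] [92.0, 92.0, 91.0, 92.0, 91.0, 91.0]
233 [239, 240, 241, 242, 243, 244, 245] [[633.0, 89.0], [631.0, 87.0], [629.0, 86.0], [627.0, 86.0], [625.0, 84.0], [623.0, 83.0], [620.0, 83.0]] [92.0, 92.0, 92.0, 92.0, 92.0, 91.0, 93.0]
234 [239, 240, 241, 242, 243, 244, 245] [[632.0, 91.0], [628.0, 91.0], [627.0, 89.0], [625.0, 89.0], [623.0, 87.0], [621.0, 86.0], [619.0, 85
[... 2538 characters left out ...]
56 754 748
  729 709 675 531 505 546 650 703]
 [288 306 414 522 554 539 542 544 538 456 463 704 730 754 759 759 758 757
  755 754 747 715 694 685 653 575]
 [290 294 367 461 469 503 530 533 432 347 325 453 662 732 757 754 756 756
  757 758 756 756 754 747 724 684]
 [289 292 341 435 450 460 467 449 347 315 294 306 381 431 492 551 731 730
  733 756 756 758 758 757 756 754]
 [286 290 300 349 402 442 450 454 336 290 248 283 286 293 315 423 556 489
  625 632 724 753 755 758 758 758]
 [277 282 281 294 314 348 398 490 332 241 224 277 292 289 291 308 339 316
  395 524 556 664 704 754 759 758]
 [276 279 281 279 284 281 261 289 242 219 218 233 281 291 291 291 292 281
  297 354 421 481 615 719 757 754]]
```

```bash
cat > m8.py <<'E'
from h import *
import sys
c=np.cos(.130);s=np.sin(.130);G=np.array([[c,-s],[s,c]])
f=np.load('w3.npz');a=(f['R'],f['t'],f['K'],f['dist']);p=f['p'].sum(2).astype(int)
L=[v for v in range(5,190) if p[v,347]<650 and p[v,347]==p[v-2:v+3,347].min()]
print('w3 lines',[(v,(atz([(347,v)],[88],*a)[0][:2]@G)[0].round(1)) for v in L])
n=sys.argv[1]
f=np.load(n);a=(f['R'],f['t'],f['K'],f['dist']);p=f['p'].sum(2);w=f['w']
g=w.copy();g[...,:2]=w[...,:2]@G
m=(p<330)&(g[...,2]>93)&(g[...,2]<101)&(abs(g[...,1]-63)<14)&(g[...,0]>590)&(g[...,0]<680)
for v,u in np.argwhere(m): print(v,u,int(p[v,u]),g[v,u].round(1).tolist(),(atz([(u,v)],[97],*a)[0][:2]@G).round(1).tolist())
E
python3 m8.py side_d1.npz
```

```text
w3 lines [(9, np.float64(674.8)), (16, np.float64(670.8)), (24, np.float64(666.2)), (27, np.float64(664.4)), (33, np.float64(660.9)), (38, np.float64(657.9)), (42, np.float64(655.5)), (45, np.float64(653.7)), (50, np.float64(650.7)), (58, np.float64(645.8)), (62, np.float64(643.4)), (66, np.float64(640.9)), (73, np.float64(636.5)), (82, np.float64(630.8)), (88, np.float64(626.9)), (92, np.float64(624.3)), (98, np.float64(620.4)), (105, np.float64(615.8)), (113, np.float64(610.5)), (116, np.float64(608.4)), (142, np.float64(590.5)), (157, np.float64(579.8)), (172, np.float64(568.8)), (174, np.float64(567.3)), (184, np.float64(559.8)), (188, np.float64(556.8))]
222 246 193 [640.4, 50.9, 96.5] [639.9, 51.5]
223 245 247 [640.3, 55.0, 96.2] [639.6, 55.8]
223 246 258 [639.0, 53.0, 95.3] [637.5, 54.7]
224 245 308 [639.1, 56.9, 94.8] [637.2, 59.1]
225 243 306 [639.2, 64.4, 96.9] [639.1, 64.6]
226 242 267 [639.5, 68.0, 96.1] [638.8, 68.9]
226 243 162 [639.1, 65.0, 94.3] [636.7, 67.7]
```

```bash
python3 -m inch '[[200,-0.3,-0.1,0,0,0,0],[200,-0.6,-0.1,0,0,0,0],[200,-0.9,-0.1,0,0,0,0],[200,-1.2,-0.1,0,0,0,0],[200,-1.37,-0.1,0,0,0,0],[200,-1.37,-0.1,0,0,0,0],[200,-1.37,-0.1,0,0,0,0],[200,-1.37,-0.1,0,0,0,0]]' 40
python3 m5.py d2; python3 m8.py side_d2.npz | tail -n +2
python3 - <<'E'
from h import *
c=np.cos(.130);s=np.sin(.130);G=np.array([[c,-s],[s,c]])
f=np.load('side_d2.npz');p=f['p'].astype(int);w=f['w'];g=w.copy();g[...,:2]=w[...,:2]@G
br=(p[...,0]-p[...,2]>60)&(p[...,1]-p[...,2]>50)&(g[...,2]>90)
for v in range(224,240):
    u=np.flatnonzero(br[v,225:265])+225
    if len(u): print(v,u.tolist(),g[v,u][:,0].round(1).tolist(),g[v,u][:,1].mean().round(0))
# stop/saddle/knob
m=(g[...,2]>88)&(g[...,2]<93)&(p.sum(2)<200)&(abs(g[...,0]-597)<16)&(abs(g[...,1]+8)<18); print('knob',m.sum(),g[m].mean(0))
print(p.sum(2)[218:236,236:256])
E
```

```text
time_s: 12.4
tcp_pos: [458.7, 124.3, 13.4]
tcp_rot: [[0.992, 0.129, 0.003], [0.129, -0.992, -0.001], [0.003, 0.001, -1.0]]
ft_force: [5.1, -5.4, 0.1]
opening: 0.314
gripper_force: 40.0
tcp g [470.92018779  63.74069422]
224 250 219 [626.8, 53.3, 96.9] [626.7, 53.4]
224 251 232 [625.1, 51.7, 96.4] [624.6, 52.3]
225 249 327 [626.4, 57.9, 97.1] [626.5, 57.8]
225 250 321 [624.3, 56.7, 97.1] [624.4, 56.6]
226 249 325 [625.3, 59.6, 95.6] [624.1, 61.0]
227 247 313 [626.3, 66.0, 96.6] [626.0, 66.4]
227 248 223 [624.9, 64.1, 95.8] [623.9, 65.3]
228 247 234 [625.0, 68.0, 95.5] [623.7, 69.6]
229 [245, 246, 247] [628.7, 627.5, 625.0] 70.0
230 [245, 246, 247] [627.0, 624.7, 623.5] 72.0
231 [244, 245, 246] [625.9, 624.2, 623.2] 77.0
232 [240, 241, 242, 243, 244, 245] [633.3, 631.1, 629.4, 627.0, 625.1, 623.0] 82.0
233 [239, 240, 241, 242, 243, 244, 245] [633.2, 630.8, 629.2, 627.0, 624.6, 622.7, 620.1] 86.0
234 [239, 240, 241, 242, 243, 244, 245] [630.9, 628.6, 626.5, 624.6, 622.5, 620.1, 618.6] 89.0
235 [241, 242, 243, 244] [625.1, 622.3, 619.7, 618.8] 91.0
236 [243] [619.5] 92.0
knob 25 [596.0462
[... 862 characters left out ...]
 622 745
  752 743]
 [758 755 749 707 683 503 371 349 382 441 331 234 186 375 608 740 749 756
  754 720]
 [756 759 758 756 754 748 699 499 365 424 508 487 303 379 666 727 746 754
  754 752]
 [737 759 757 754 754 756 752 742 664 551 525 426 351 307 506 641 655 706
  729 749]
 [618 684 734 651 667 698 708 653 582 525 444 501 652 527 488 517 495 568
  656 699]
 [440 557 690 584 560 576 584 535 510 425 520 742 752 748 725 737 712 691
  674 534]
 [312 357 484 536 549 549 547 538 534 534 658 751 756 756 756 756 754 748
  726 707]
 [289 309 426 526 553 540 545 546 536 457 450 672 740 734 754 759 758 756
  755 754]
 [286 297 367 461 470 507 550 535 433 345 319 485 749 683 686 758 755 756
  758 758]]
```

```bash
python3 -c "
from station import *
o=get_obs();print(o['time_s'],o['tcp_pos'],o['ft_force'],o['opening']);print(hand_in())"
```

```text
13.0 [458.72239366 124.27820231  13.42920862] [ 5.46411911 -6.2163425   0.93511636] 0.3172115549176955
the job is handed in; nothing more can be done
None
```

I handed the job in at 13.0 s, with the carriage home against the stop and the gripper still pinching the head. The arm is drawn out about 57 mm, and the pointer measures level with the brass marker to within about 1 mm (the hand-in printed no verdict).

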